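# Arm the test bench with the isolator key

### The arm

A 6-joint arm with a two-finger parallel gripper is mounted at the origin on the work surface. World frame = base frame: x ahead of the robot, y to its left, z up, the work surface at z = 0. Lengths are in m, angles in rad, forces in N, time in s.
With the tool pointing down it reaches from about 0.275 to 0.825 m from the base axis. Payload 4.9 kg.
Tool frame: the origin (TCP) lies midway between the tips of the shut fingers; the grasp point (between the pads) lies 19 mm behind it (grip_point_offset is the distance from the TCP to the grasp point, in m); z points along the fingers, y is the line along which they close (so a half turn about z gives the same grasp; the last joint's range is limited). The gripper opens to 85 mm and grips with 20 to 120 N. Pads are 22 mm wide; open, the fingers measure 114 mm over their backs; the gripper's body (76 mm by 85 mm) begins 54 mm behind the grasp point. The pads swing forward as they close: fully open they stand 13 mm farther back than shut.
Start: joints at [1.171, 0.326, -0.193, 1.052, 0, 1.437], TCP at [0.144, 0.531, 0.231] pointing down, gripper open.
Joint ranges: [-2.65, 2.65], [-0.97, 1.79], [-1.3, 1.35], [-1.93, 2.1], [-1.47, 1.37], [-3.14, 3.14]. Speed limits (rad/s): [2.57, 2.57, 3.14, 3.14, 3.14, 3.14].

### API

Orientations are given as a rotation vector (axis times angle).
In Python, from cell import * gives the robot as it stands. Calls block until the motion is done:
- movep(position, orientation): joint-space move of the TCP to a pose.
- move_l(position, velocity=0.15, rot=None, until_force=None): straight line of the TCP; rot=None keeps the orientation; velocity is the mean speed in m/s. With until_force (N) it stops when the force on the tool has changed by that much, and returns True; else False.
- set_joints(angles): joint-space move.
- let_go() and grab(newtons=None): open the fingers fully, or close them until they stop; newtons is the grip in N (None keeps the last).
- sleep(seconds).
- ik(position, orientation): joint angles nearest the present ones, or None.
- get_state(): the state.
- grab_frame(name): name is "scene" or "top"; returns a dict with "img" (384x512x3 uint8, red, green, blue), "fx", "fy", "cx", "cy" (pixels), "cam_to_world" (4x4, takes a point from camera to world coordinates). Camera axes: x right, y down, z forward; pixel columns grow to the right and rows downward; lengths in m; the calibration is good to about 2 mm. A picture is of the moment at which its call begins. There is no depth.
A pose or a line that the arm cannot do raises MotionError and nothing moves.
- sign_off(): hands the job in; it is judged then, once.
Trained networks look in the newest picture that a camera, given by its name, has taken for a name from the list of things; names that differ only in an ending like _2 or _b are one class to them, and where a whole thing is asked for, a point or a joint stands for the part that bears it (a point fixed in the world has none). Each returns a list of dicts, best first, with "score" (0 to 1); they miss things now and then, are a little off and sometimes report something else, mostly with a low value. They report only what shows in the picture. A call takes as long as a camera call.
- spot_in(camera, name): "centre" ([column, row] in pixels, amid what is visible of it).
- silhouettes(camera, name): "mask" (384x512 bool, what is visible of it) and "centre" ([column, row] in pixels, amid what is visible of it).
- tip_of(camera, name): "centre" ([column, row] in pixels: a listed point, or the origin of a listed thing).
The state is a dict: "clock": time; "q": joint angles; "joint_velocities": joint speeds; "tau": joint torques, N m; "position": TCP position; "eef_rot": TCP orientation; "contact_force": force on the tool from outside, world axes, zero at the start; "wrist_torque": the same for the moment, N m; "finger_gap": opening from 0.0 (shut) to 1.0 (fully open); "grasp_force": force on a finger pad.
Only numpy, scipy, OpenCV 4.12 (cv2) and the standard library are available. Lean on these libraries where they do the work, as an engineer would, in place of code of your own. Each camera call takes 0.05 s, during which the arm holds its last target. There are 200 camera calls.

### The job

Switch on the test bench at its grey safety-isolator box: push the red-tabbed shutter fully clear of the key switch, take the middle-sized of the three blue keys out of the black rack, push it fully home in the brass barrel and only then turn it clockwise to its end stop. Leave the key in the barrel, upright and released; leave the small and large keys in their rack slots, do not press the red emergency-stop button, and do not disturb the other things on the bench.

Things in the scene. Friction and masses are not known exactly. Their poses are not given: they have to be found in the camera images.
- switchbox: grey isolator box, fixed, 150 (x) x 170 (y) x 60 mm high; origin at the centre of its underside. Yellow panels on its sides. On its top: barrel with shutter at local (-20, -45) mm, emergency stop at local (45, -50) mm.
- keyhole (a point): centre of the key slot's mouth in the top face of the brass barrel, 63 mm above the bench; axes as the box's. The slot is 18.5 mm long x 9.5 mm wide and 36 mm deep; with the barrel at 0 its long side lies along the box's y. A key that is fully home rests with its collar on the barrel's top, its origin 30 mm below this point. The shutter hides it at the start.
- barrel (a joint): turn of the key barrel (27 mm square brass face), rad, clockwise from above: starts between 0 and 0.2 (off), end stop at 1.4 (on); stays where it is left, about 0.04 N m. The slot's yaw is the box's yaw minus this value.
- shutter (a joint): travel of the steel shutter along the box's +y, m: 0 fully over the barrel, 0.056 fully clear (end stop). Starts between 0 and 0.012; stays where it is left; needs about 2 N. The plate is 54 (x) x 52 (y) x 4 mm, its underside 65 mm and top 69 mm above the bench.
- shutter_tab (a point): top centre of the red tab standing on the shutter, 91 mm above the bench: tab 40 (x) x 8 (y) mm, rising 22 mm above the plate; moves with the shutter; at joint 0 it is 22 mm to the box's +y of the keyhole.
- estop (a joint): travel of the red emergency-stop button (32 mm diameter, on a yellow collar of 48 mm, top 78 mm above the bench), m: 0 out, 0.006 fully pressed.
- rack: black plastic key rack, fixed, 60 (x) x 184 (y) x 40 mm high; origin at the centre of its underside. Three slots at local y = -56, 0, 56 mm, each 9.5 mm (x) x 22.5 mm (y), 34 mm deep; the keys stand in them, collars on the rack's top, bows along the rack's y. Which key is in which slot varies.
- key_small: small key, upright: blue bow 26 mm wide (key's y), 12 thick (x); steel blade 12 mm wide (y), 7 thick, 30 long, its lowest 4 mm tapered. Origin at the blade's lower tip, z up. Heights above it: blade 0-30, collar disc (26 mm diameter) 30-36, neck 36-46, bow 46-84 mm. Same under a half turn.
- key_medium: middle-sized key, upright: blue bow 36 mm wide (key's y), 12 thick (x); steel blade 16 mm wide (y), 7 thick, 30 long, its lowest 4 mm tapered. Origin at the blade's lower tip, z up. Heights above it: blade 0-30, collar disc (26 mm diameter) 30-36, neck 36-46, bow 46-84 mm. Same under a half turn. This is the one to use.
- key_large: large key, upright: blue bow 46 mm wide (key's y), 12 thick (x); steel blade 20 mm wide (y), 7 thick, 30 long, its lowest 4 mm tapered. Origin at the blade's lower tip, z up. Heights above it: blade 0-30, collar disc (26 mm diameter) 30-36, neck 36-46, bow 46-84 mm. Same under a half turn.
- bottle: white plastic bottle with red cap, upright, 40 mm diameter, 115 mm tall, loose, between box and rack; origin at the centre of its base
- jar: amber jar with black cap, 42 mm diameter, 50 mm tall, loose, between box and rack; origin at the centre of its base
- redbin: empty red plastic bin, 100 x 140 x 60 mm, loose; origin at the centre of its underside
- tape: roll of yellow tape, 90 mm diameter, 18 mm high, loose; origin at the centre of its underside
- solder_reel: orange reel, upright, 48 mm diameter, 46 mm high, loose; origin at the centre of its underside
- spray_can: blue can, upright, 48 mm diameter, 130 mm tall, loose; origin at the centre of its base
- screwdriver: screwdriver lying along its x, loose
- multimeter: black handheld multimeter, 150 x 78 x 45 mm, lying, loose; origin at the centre of its underside

How it is judged:
On the way, in this order (a step that is already met when the one before it is completed fails the run):
1. the shutter is pushed clear of the barrel, at least 50 mm of its 56 mm travel (value of joint shutter above 0.05 m), for 0.1 s.
2. the middle-sized key is fully home in the barrel (collar within 2.5 mm of the barrel's top) while the barrel is still off, turned less than 0.45 rad (z of key_medium in the frame of keyhole below -0.0275 m and horizontal distance between key_medium and keyhole below 0.004 m and angle between key_medium's own z axis and vertical below 0.1 rad and value of joint barrel below 0.45 rad and value of joint shutter above 0.05 m), for 0.2 s.
3. with the key still home, the barrel is turned clockwise to its end stop, at least 1.25 rad of 1.4 (z of key_medium in the frame of keyhole below -0.0275 m and horizontal distance between key_medium and keyhole below 0.004 m and angle between key_medium's own z axis and vertical below 0.1 rad and value of joint barrel above 1.25 rad), for 0.2 s.
At the end, for the whole second after the job is handed in: Middle-sized key at rest in the barrel, fully home (collar within 2.5 mm of its top, 4 mm of its centre, tilt under 0.1 rad); barrel at 1.25 rad or more of 1.4; shutter at least 50 mm open; small and large keys within 12 mm of where they were, in their slots (all of step 3 and value of joint shutter above 0.05 m and linear speed of key_medium below 0.01 m/s and distance of each of key_small, key_large from where it was at the start of the episode below 0.012 m); the robot touches nothing.
It fails at once if the small or the large key is moved more than 12 mm (distance of any of key_small, key_large from where it was at the start of the episode above 0.012 m).
It fails at once if the emergency stop is pressed (more than 3 mm) (value of joint estop above 0.003 m).
It fails at once if the barrel is turned past 0.6 rad while the middle-sized key is not fully home in it (value of joint barrel above 0.6 rad and not (z of key_medium in the frame of keyhole below -0.0275 m and horizontal distance between key_medium and keyhole below 0.004 m and angle between key_medium's own z axis and vertical below 0.1 rad)).
It fails at once if a bystander (bottle, jar, red bin, tape, screwdriver, multimeter, solder reel, blue can) is moved more than 20 mm (distance of any of bottle, jar, redbin, tape, screwdriver, multimeter, solder_reel, spray_can from where it was at the start of the episode above 0.02 m).
It also fails if it takes over 58 s, if anything falls off the work surface, if the arm or the gripper's body presses on something with over 40 N, if the wrist force passes 120 N, or if a joint passes its speed limit or range.

## Working session

There is one attempt and no reset: what is moved stays moved. The work goes in short steps, each a Python script; the robot and the scene stay as the last script left them, time stands still between calls to the robot, and variables do not carry over. Pictures are saved under pics/ and viewed, at most 10 in all, crops included, and the job is handed in when it is done.

```bash
mkdir -p pics; ls
cat > h.py <<'E'
from cell import *
import numpy as np, cv2
def ray(f,px):
    T=np.array(f["cam_to_world"]); d=T[:3,:3]@np.array([(px[0]-f["cx"])/f["fx"],(px[1]-f["cy"])/f["fy"],1.])
    return T[:3,3],d
def at_z(f,px,z):
    o,d=ray(f,px); return o+d*(z-o[2])/d[2]
def proj(f,p):
    T=np.linalg.inv(np.array(f["cam_to_world"])); c=T[:3,:3]@np.array(p)+T[:3,3]
    return np.array([f["fx"]*c[0]/c[2]+f["cx"],f["fy"]*c[1]/c[2]+f["cy"]])
E
python3 - <<'E'
from h import *
for n in ("top","scene"):
    f=grab_frame(n); cv2.imwrite(f"pics/{n}0.png",cv2.resize(f["img"][:,:,::-1],(800,600),interpolation=cv2.INTER_CUBIC))
    print(n,f["fx"],np.round(f["cam_to_world"],3).tolist())
    for k,z in (("switchbox",0),("shutter_tab",.091),("rack",0),("key_small",.01),("key_medium",.01),("key_large",.01),("estop",.078),("bottle",0),("jar",0),("keyhole",.063)):
        r=tip_of(n,k)
        print(k,[(np.round(d["centre"],1).tolist(),round(d["score"],2),np.round(at_z(f,d["centre"],z),3).tolist()) for d in r[:3]])
E
```

```text
pics
top 350.2838192268402 [[-0.016, -0.981, 0.192, 0.317], [-1.0, 0.015, -0.002, -0.019], [-0.001, -0.192, -0.981, 1.292], [0.0, 0.0, 0.0, 1.0]]
switchbox [([303.9, 203.6], 0.66, [0.53, -0.196, 0.0])]
shutter_tab [([312.2, 204.8], 0.57, [0.511, -0.212, 0.091])]
rack [([202.6, 194.6], 0.71, [0.571, 0.183, 0.0])]
key_small [([251.1, 163.7], 0.44, [0.685, -0.001, 0.01]), ([187.3, 201.3], 0.43, [0.544, 0.238, 0.01])]
key_medium [([214.4, 190.2], 0.44, [0.585, 0.138, 0.01])]
key_large [([368.2, 187.3], 0.5, [0.587, -0.438, 0.01]), ([198.2, 194.6], 0.43, [0.569, 0.198, 0.01])]Traceback (most recent call last):
  File "<stdin>", line 6, in <module>
ValueError: it knows: bottle, jar, key_large, key_medium, key_small, keyhole, multimeter, rack, redbin, screwdriver, shutter_tab, solder_reel, spray_can, switchbox, tape
```

Run:
```python
from h import *
for n in ("top","scene"):
    f=grab_frame(n); cv2.imwrite(f"pics/{n}1.png",cv2.resize(f["img"][:,:,::-1],(800,600),interpolation=cv2.INTER_CUBIC))
    if n=="scene": print(f["fx"],np.round(f["cam_to_world"],3).tolist())
    for k,z in (("switchbox",0),("shutter_tab",.091),("rack",0),("key_small",.01),("key_medium",.01),("key_large",.01),("bottle",0),("jar",0)):
        r=tip_of(n,k)
        print(k,[(np.round(d["centre"],1).tolist(),round(d["score"],2),np.round(at_z(f,d["centre"],z),3).tolist()) for d in r[:3]])
```

```text
switchbox [([304.0, 205.5], 0.88, [0.523, -0.196, 0.0])]
shutter_tab [([313.9, 201.6], 0.71, [0.522, -0.219, 0.091])]
rack [([202.3, 194.3], 0.97, [0.572, 0.184, 0.0])]
key_small [([190.7, 201.2], 0.43, [0.544, 0.225, 0.01])]
key_medium []
key_large [([200.7, 194.0], 0.63, [0.571, 0.189, 0.01]), ([206.4, 193.6], 0.55, [0.572, 0.167, 0.01])]
bottle [([244.5, 214.2], 0.64, [0.494, 0.026, 0.0]), ([199.8, 194.2], 0.59, [0.572, 0.194, 0.0])]
jar [([249.1, 163.5], 0.59, [0.689, 0.007, 0.0]), ([203.1, 196.4], 0.39, [0.564, 0.181, 0.0])]
473.76501740241963 [[-0.281, 0.676, -0.682, 1.519], [0.96, 0.199, -0.197, 0.291], [0.002, -0.71, -0.705, 1.08], [0.0, 0.0, 0.0, 1.0]]
switchbox [([190.9, 193.9], 0.92, [0.534, -0.197, 0.0]), ([326.7, 223.4], 0.74, [0.536, 0.245, 0.0])]
shutter_tab [([186.0, 165.0], 0.62, [0.501, -0.218, 0.091]), ([176.7, 170.4], 0.42, [0.533, -0.237, 0.091])]
rack [([304.2, 223.1], 0.87, [0.554, 0.179, 0.0]), ([131.5, 153.1], 0.26, [0.403, -0.473, 0.0])]
key_small [([112.2, 190.3], 0.73, [0.599, -0.442, 0.01]), ([325.4, 221.2], 0.63, [0.537, 0.24, 0.01])]
key_medium [([287.4, 226.5], 0.64, [0.591, 0.135, 0.01])]
key_large [([304.7, 223.7], 0.54, [0.565, 0.182, 0.01])]
bottle [([255.1, 196.4], 0.57, [0.486, 0.004, 0.0]), ([131.8, 155.2], 0.53, [0.413, -0.467, 0.0])]
jar [([236.0, 240.3], 0.79, [0.677, 0.0, 0.0])]
```

View pics/top1.png

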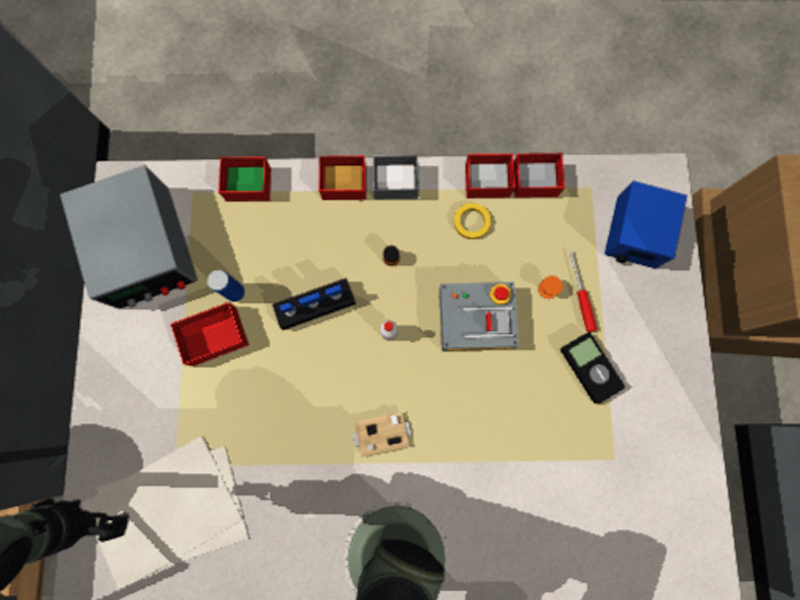

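View pics/scene1.png

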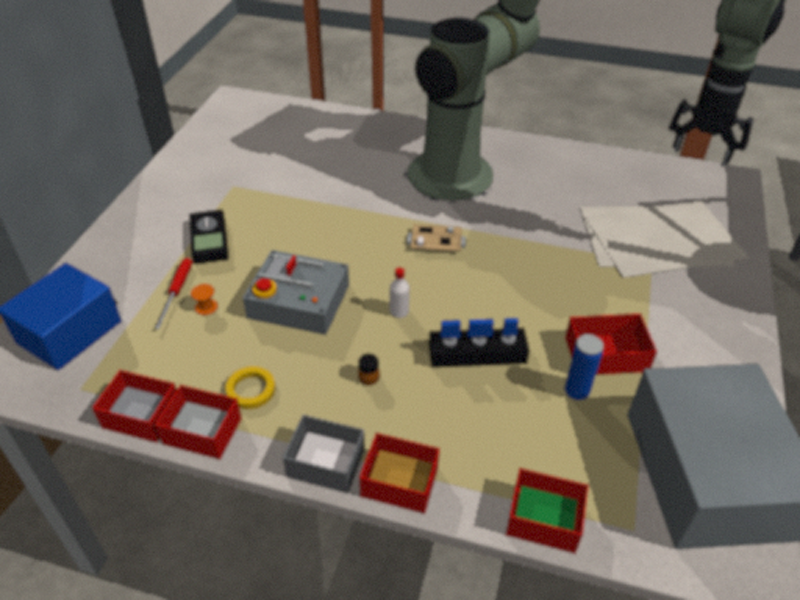

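Both views show the grey box with the estop at (502,293) and the red tab at (489,320) in the top view. The medium key is in the rack's right-hand slot (331,292), the large one is in the middle and the small one on the left. Next I'll fit the box and rack poses to the silhouettes.

```bash
cat >> h.py <<'E'
def box_pts(p,dx,dy,h,ox=0,oy=0,z0=0):
    c,s=np.cos(p[2]),np.sin(p[2]); R=np.array([[c,-s],[s,c]])
    return [np.r_[p[:2]+R@np.array([ox+a*dx/2,oy+b*dy/2]),z] for a in(-1,1) for b in(-1,1) for z in(z0,z0+h)]
def render(f,pts,S=8):
    P=np.array([proj(f,q) for q in pts]); P=((P+.5)*S-.5)
    m=np.zeros((384*S,512*S),np.uint8); cv2.fillConvexPoly(m,cv2.convexHull(np.round(P).astype(np.int32)),255)
    return cv2.resize(m,(512,384),interpolation=cv2.INTER_AREA)/255.
E
cat > fit.py <<'E'
from h import *
from scipy.optimize import minimize
F={n:grab_frame(n) for n in("top","scene")}
def mask(n,k,near):
    r=[d for d in silhouettes(n,k) if np.hypot(*(np.array(d["centre"])-near))<25]
    return r[0]["mask"] if r else None
def fit(M,p0,dims,name):
    def cost(v,fs):
        p=p0+np.array(v)*[.01,.01,.1]
        return sum(np.abs(render(F[n],box_pts(p,*dims))-M[n]).sum() for n in fs)
    for fs in (["top"],["scene"],["top","scene"]):
        fs=[n for n in fs if M[n] is not None]
        if not fs: continue
        r=minimize(cost,[0,0,0],args=(fs,),method="Nelder-Mead",options=dict(initial_simplex=[[0,0,0],[1,0,0],[0,1,0],[0,0,1]],maxiter=120))
        print(name,fs,np.round(p0+r.x*[.01,.01,.1],4),round(r.fun,1))
MB={n:mask(n,"switchbox",proj(F[n],[.53,-.197,.03])) for n in F}
MR={n:mask(n,"rack",proj(F[n],[.565,.182,.03])) for n in F}
print({n:(MB[n] is not None and MB[n].sum(),MR[n] is not None and MR[n].sum()) for n in F})
fit(MB,np.array([.53,-.197,0.]),(.15,.17,.06),"box")
fit(MR,np.array([.565,.182,.2]),(.06,.184,.04),"rack(with keys)")
for n,f in F.items():
    hsv=cv2.cvtColor(f["img"],cv2.COLOR_RGB2HSV).astype(int)
    H,S,V=[hsv[...,i] for i in range(3)]
    blue=((abs(H-110)<14)&(S>110)&(V>60)).astype(np.uint8)
    red=(((H<8)|(H>172))&(S>130)&(V>90)).astype(np.uint8)
    for nm,m,c,R,z in(("blue",blue,[.565,.182,.075],45,.075),("red",red,[.53,-.22,.08],30,.085)):
        c=proj(f,c); k,_,st,ce=cv2.connectedComponentsWithStats(m)
        for i in range(1,k):
            if st[i,4]>4 and np.hypot(*(ce[i]-c))<R: print(n,nm,st[i,2:].tolist(),np.round(ce[i],1),np.round(at_z(f,ce[i],z),4))
    for nm,c in(("box",[.53,-.2,.05]),("rack",[.565,.182,.05])):
        c=proj(f,c).astype(int)
        t=f["img"][c[1]-33:c[1]+33,c[0]-44:c[0]+44,::-1]
        F[n][nm]=cv2.resize(t,(400,300),interpolation=cv2.INTER_CUBIC)
cv2.imwrite("pics/crops.png",np.vstack([np.hstack([F[n][k] for k in("box","rack")]) for n in F]))
E
python3 fit.py
```

```text
{'top': (np.int64(2064), np.int64(537)), 'scene': (np.int64(2697), np.int64(1194))}
box ['top'] [ 0.5293 -0.1977  0.0051] 96.5
box ['scene'] [ 0.5268 -0.1991  0.0086] 60.8
box ['top', 'scene'] [ 0.5279 -0.1984  0.0114] 169.5
rack(with keys) ['top'] [0.569  0.183  0.3459] 403.7
rack(with keys) ['scene'] [0.5664 0.1838 0.334 ] 347.8
rack(with keys) ['top', 'scene'] [0.5663 0.1837 0.3526] 767.4
top blue [11, 8, 59] [213.1 185.7] [0.5874 0.1346 0.075 ]
top blue [14, 9, 76] [197.8 191.1] [0.5687 0.1885 0.075 ]
top blue [10, 7, 43] [183.1 196.3] [0.5506 0.2402 0.075 ]
top red [8, 8, 54] [320.4 187.4] [ 0.5732 -0.2448  0.085 ]
top red [4, 12, 39] [312.3 205.8] [ 0.5079 -0.2134  0.085 ]
scene blue [13, 11, 119] [288.  210.7] [0.5871 0.1319 0.075 ]
scene blue [17, 11, 157] [307.2 209.9] [0.5686 0.1846 0.075 ]
scene blue [9, 11, 84] [326.3 209.2] [0.55   0.2374 0.075 ]
scene red [6, 12, 44] [185.8 169.5] [ 0.5151 -0.2141  0.085 ]
scene red [9, 8, 58] [168.2 181.3] [ 0.5803 -0.2454  0.085 ]
```

View pics/crops.png

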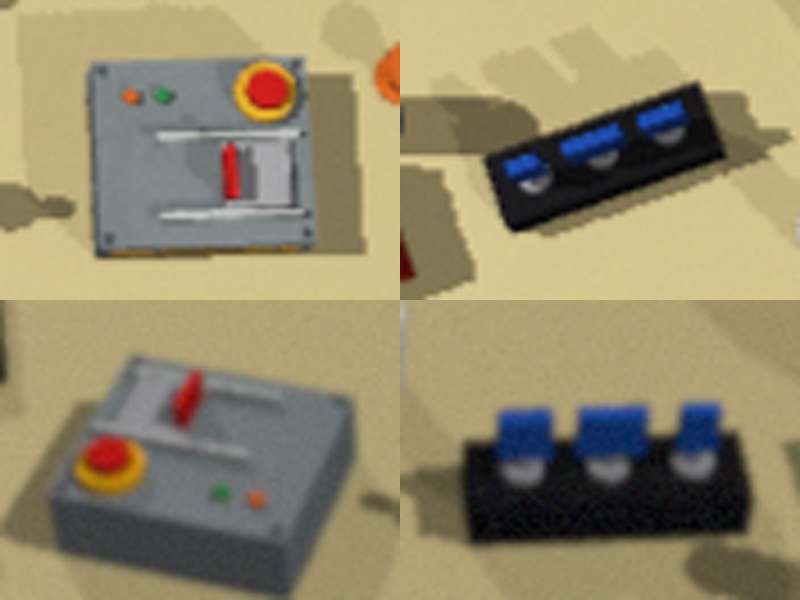

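The crops confirm it: the tab is at 8 mm travel and the medium key is at (0.587, 0.133) with rack yaw 0.336. Pushing the shutter now.

```bash
cat >> h.py <<'E'
from scipy.spatial.transform import Rotation as Ro
def down(a):
    y=np.array([np.cos(a),np.sin(a),0]); z=np.array([0,0,-1.]); return Ro.from_matrix(np.c_[np.cross(y,z),y,z]).as_rotvec()
BY=.008
ux=np.array([np.cos(BY),np.sin(BY),0]); uy=np.array([-np.sin(BY),np.cos(BY),0])
KH=np.array([.5085,-.2437,0])
def B(x,y,z): return KH+ux*x+uy*y+np.array([0,0,z])   # keyhole-centred box coordinates
def loc(p): d=np.array(p)-KH; return np.round([d@ux,d@uy,d[2]],4)
def st(t=""):
    s=get_state(); print(t,round(s["clock"],2),loc(s["position"]),"w",np.round(s["position"],4),"F",np.round(s["contact_force"],1),"gap",round(s["finger_gap"],3),"gf",round(s["grasp_force"],1),"q6",round(s["q"][5],2))
E
python3 - <<'E'
from h import *
for a in (BY,BY+np.pi,BY-1.4,BY-1.4+np.pi): print(round(a,2),np.round(ik(B(0,0,.085),down(a)),2))
st(); grab(40)
a=BY
q=ik(B(0,.0,.16),down(a)); 
if abs(q[5])>2.9: a+=np.pi
movep(B(0,0.003,.15),down(a)); st("above")
print(move_l(B(0,.003,.077),.12,until_force=10)); st("down")
print(move_l(B(0,.09,.077),.05,until_force=15)); st("pushed")
E
```

```text
0.01 [-0.58  0.49 -0.35  0.73  0.    0.98]
3.15 [-0.58  0.49 -0.35  0.73  0.   -2.16]
-1.39 [-0.58  0.49 -0.35  0.73  0.    2.38]
1.75 [-0.58  0.49 -0.35  0.73  0.   -0.76]
 1.55 [-0.3578  0.7773  0.2313] w [0.1445 0.5307 0.2313] F [ 0.5  0.2 -0.3] gap 1.0 gf 0.0 q6 1.44
above 5.33 [0.0004 0.0037 0.1501] w [ 0.5088 -0.24    0.1501] F [-0.2 -0.2 -0.4] gap 0.003 gf 0.0 q6 0.99
False
down 6.08 [0.0004 0.0028 0.0775] w [ 0.5089 -0.2408  0.0775] F [-0.2 -0.9  0.9] gap -0.001 gf 0.0 q6 0.99
True
pushed 7.28 [-0.0001  0.0648  0.0771] w [ 0.5079 -0.1789  0.0771] F [-0.1 -1.6  1.2] gap -0.0 gf 1.0 q6 1.09
```

Run:
```python
from h import *
move_l(B(0,.055,.077),.1); move_l(B(0,.055,.19),.25)
f=grab_frame("top"); g=grab_frame("scene")
K=np.array([.587,.133,0]); r=down(.336)
movep(K+[0,0,.17],r); let_go(); st("over key")
print(move_l(K+[0,0,.064],.15,until_force=8)); st("at key")
grab(60); st("gripped")
print(move_l(K+[0,0,.10],.08)); st("lifting"); move_l(K+[0,0,.215],.2); st("lifted")
for n in("top","scene"):
    f=grab_frame(n); c=proj(f,K+[0,0,.18]).astype(int); cv2.imwrite(f"pics/l_{n}.png",f["img"])
    F=cv2.resize(f["img"][c[1]-45:c[1]+45,c[0]-60:c[0]+60,::-1],(400,300),interpolation=cv2.INTER_CUBIC); c=proj(f,B(0,0,.063)).astype(int)
    G=cv2.resize(f["img"][c[1]-30:c[1]+30,c[0]-40:c[0]+40,::-1],(400,300),interpolation=cv2.INTER_CUBIC)
    cv2.imwrite(f"pics/x_{n}.png",np.hstack([F,G]))
cv2.imwrite("pics/lift.png",np.vstack([cv2.imread(f"pics/x_{n}.png") for n in("top","scene")]))
```

```text
over key 10.28 [0.0815 0.3761 0.17  ] w [0.587  0.1331 0.17  ] F [ 0.3 -0.2  0.7] gap 0.997 gf 0.0 q6 1.34
False
at key 11.13 [0.0822 0.3761 0.0648] w [0.5877 0.1331 0.0648] F [-0.3 -0.6 -0.1] gap 1.001 gf 0.0 q6 1.34
gripped 11.8 [0.0816 0.376  0.0641] w [0.587  0.133  0.0641] F [-0.   0.   1.8] gap 0.13 gf 61.6 q6 1.34
False
lifting 12.4 [0.0816 0.3761 0.1001] w [0.587  0.133  0.1001] F [-0.6  0.3 -0.9] gap 0.127 gf 61.5 q6 1.34
lifted 13.12 [0.0807 0.3759 0.2136] w [0.5862 0.1329 0.2136] F [-1.4  0.1 -1.3] gap 0.13 gf 61.5 q6 1.34
```

View pics/lift.png

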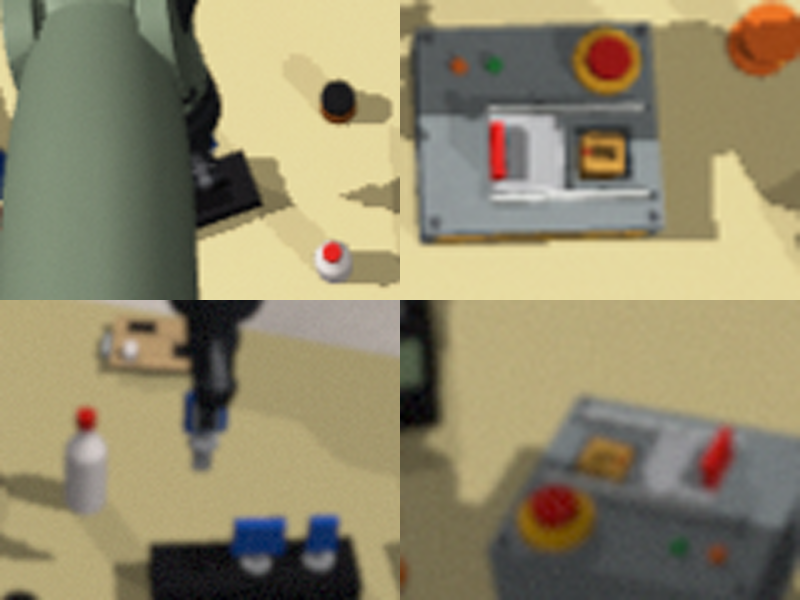

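The key hangs upright. The barrel (brass, top-right crop at (603,153)) is uncovered and the tab is at the far left of its travel. Next I'll probe the tab with the held key blade, which gives the key-to-keyhole offset directly.

Run:
```python
from h import *
for n in("top","scene"):
    f=grab_frame(n); im=cv2.imread(f"pics/l_{n}.png"); hsv=cv2.cvtColor(im,cv2.COLOR_RGB2HSV).astype(int)
    c=proj(f,B(0,0,.063)); yy,xx=np.mgrid[:384,:512]
    m=(abs(hsv[...,0]-18)<8)&(hsv[...,1]>110)&(np.hypot(xx-c[0],yy-c[1])<6)
    ce=np.array([xx[m].mean(),yy[m].mean()]); print(n,m.sum(),"brass loc",loc(at_z(f,ce,.063)))
r=down(BY)
movep(B(0,.048,.20),r); st("over")
move_l(B(0,.048,.129),.15); 
print(move_l(B(0,.080,.129),.02,until_force=5)); st("y touch")
move_l(B(0,.05,.129),.1); move_l(B(0,.05,.165),.2)
for s in (1,-1):
    move_l(B(s*.036,.078,.165),.2); move_l(B(s*.036,.078,.129),.15)
    print(move_l(B(s*.012,.078,.129),.02,until_force=5)); st(f"x touch {s}")
    move_l(B(s*.036,.078,.129),.1); move_l(B(s*.036,.078,.165),.2)
st("end")
```

```text
top 80 brass loc [0.0001 0.0028 0.063 ]
scene 67 brass loc [0.0033 0.0024 0.063 ]
over 14.6 [0.0005 0.0488 0.2001] w [ 0.5086 -0.1949  0.2001] F [-0.   0.7 -0.9] gap 0.128 gf 61.4 q6 1.06
True
y touch 16.24 [-1.000e-04  6.730e-02  1.288e-01] w [ 0.5078 -0.1764  0.1288] F [ 1.  -3.3  0.4] gap 0.13 gf 61.4 q6 1.09
True
x touch 1 18.38 [0.0246 0.078  0.1292] w [ 0.5325 -0.1655  0.1292] F [ 2.1 -0.7  1.1] gap 0.132 gf 61.5 q6 1.13
True
x touch -1 20.67 [-0.0222  0.0784  0.1284] w [ 0.4856 -0.1655  0.1284] F [-0.2 -0.4 -0.8] gap 0.128 gf 61.4 q6 1.09
end 21.28 [-0.0348  0.0775  0.1658] w [ 0.4731 -0.1665  0.1658] F [-0.4  0.1 -1.5] gap 0.128 gf 61.4 q6 1.08
```

Run:
```python
from h import *
r=down(BY-.1); X,Y=.0012,.0013
movep(B(X,Y,.15),r); st("over")
ok=False
for dx,dy in [(0,0),(0,1.2),(0,-1.2),(1,0),(-1,0)]:
    x,y=X+dx/1e3,Y+dy/1e3
    move_l(B(x,y,.122),.12)
    hit=move_l(B(x,y,.108),.03,until_force=8); st(f"try {dx},{dy} {hit}")
    if not hit or get_state()["position"][2]<.111: ok=True; break
    move_l(B(x,y,.122),.12)
if ok:
    print(move_l(B(x,y,.0855),.04,until_force=20)); st("home?"); print(x,y)
```

```text
over 21.73 [0.0005 0.001  0.1481] w [ 0.509  -0.2427  0.1481] F [-1.2 -0.2 -0.9] gap 0.131 gf 61.4 q6 1.09
try 0,0 False 22.73 [0.0012 0.0013 0.1079] w [ 0.5096 -0.2424  0.1079] F [-0. -1. -1.] gap 0.132 gf 61.4 q6 1.09
True
home? 23.26 [0.001  0.0014 0.087 ] w [ 0.5095 -0.2423  0.087 ] F [-2.   1.4  6.8] gap 0.13 gf 62.5 q6 1.09
0.0012 0.0013
```

Run:
```python
from h import *
sleep(.3); s=get_state(); q0=np.array(s["q"]); t0=s["wrist_torque"][2]; st("start")
for a in [.3,.6,.9,1.15,1.3,1.36,1.42,1.48,1.53]:   # total key yaw 0.1+a
    q=q0.copy(); q[5]+=a; set_joints(q); s=get_state(); print(round(.1+a,2),round(s["clock"],2),np.round(s["wrist_torque"],2),np.round(s["contact_force"],1))
    if a>1 and abs(s["wrist_torque"][2]-t0)>.6: break
sleep(.3); st("turned")
```

```text
start 23.56 [0.001  0.0014 0.087 ] w [ 0.5095 -0.2423  0.087 ] F [-1.4  1.3  6.3] gap 0.132 gf 62.5 q6 1.09
0.4 23.95 [-0.07 -0.16  0.  ] [ 0.9 -0.6  1.7]
0.7 24.34 [-0.13 -0.2  -0.02] [1.1 0.4 1.8]
1.0 24.73 [-0.04 -0.12 -0.02] [ 0.1 -0.8  1. ]
1.25 25.08 [ 0.06 -0.02 -0.01] [1.  0.5 3. ]
1.4 25.35 [ 0.13 -0.05  0.01] [0.1 0.7 3. ]
1.46 25.6 [0.28 0.01 0.01] [-0.3  1.2  3.5]
1.52 25.85 [ 0.41  0.03 -0.01] [-0.5  1.3  4.7]
1.58 26.1 [ 0.52  0.11 -0.01] [-0.2  2.7  4.9]
1.63 26.35 [0.66 0.05 0.27] [-0.7  2.3  5.8]
turned 26.65 [0.001  0.0017 0.0871] w [ 0.5095 -0.242   0.0871] F [0.2 2.9 3.8] gap 0.129 gf 62.3 q6 2.62
```

Run:
```python
from h import *
let_go(); st("rel"); p=np.array(get_state()["position"]); move_l(p+[0,0,.1],.12); 
movep([.45,.0,.30],down(BY)); st("away")
o=[]
for n in("top","scene"):
    f=grab_frame(n); c=proj(f,B(0,0,.09)).astype(int)
    o.append(cv2.resize(f["img"][c[1]-30:c[1]+30,c[0]-20:c[0]+20,::-1],(400,600),interpolation=cv2.INTER_CUBIC))
    r=tip_of(n,"key_medium"); print([(round(d["score"],2),loc(at_z(f,d["centre"],.033))) for d in r[:2]])
cv2.imwrite("pics/fin.png",np.hstack(o))
```

```text
rel 27.36 [0.001  0.0014 0.087 ] w [ 0.5095 -0.2423  0.087 ] F [ 0.2  0.1 -0.3] gap 0.999 gf 0.0 q6 2.62
away 29.46 [-0.0565  0.2439  0.2994] w [ 4.501e-01 -3.000e-04  2.994e-01] F [0.4 0.1 0. ] gap 0.998 gf 0.0 q6 1.4
[(0.47, array([-0.0062,  0.0023,  0.033 ]))]
[(0.6, array([0.0059, 0.0057, 0.033 ]))]
```

View pics/fin.png

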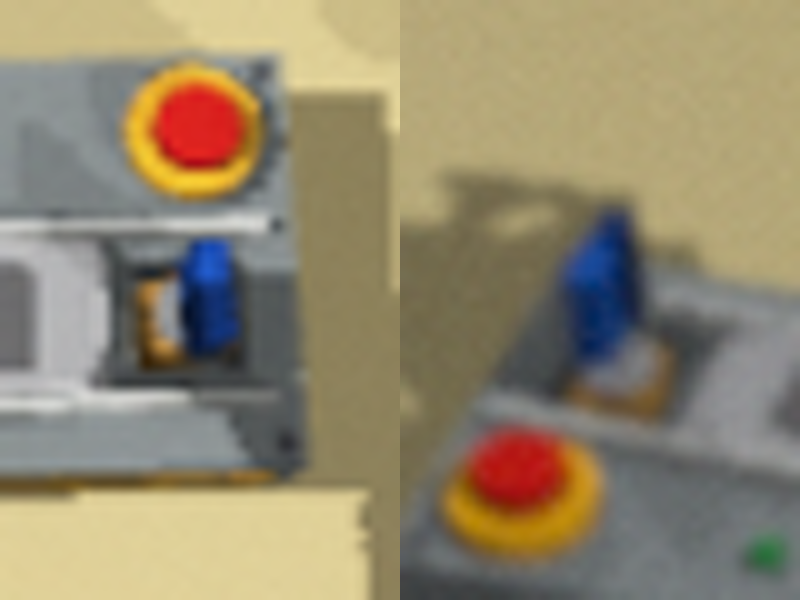

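The key stands in the barrel with its bow along x, and the shutter is clear. The bow looks slightly shifted, so I'll check the tilt against an upright model before signing off.

Run:
```python
from h import *
from scipy.optimize import minimize
k=B(.0012,.0023,0); F={n:grab_frame(n) for n in("top","scene")}; M={}
for n,f in F.items():
    hsv=cv2.cvtColor(f["img"],cv2.COLOR_RGB2HSV).astype(int); c=proj(f,B(0,0,.1)); yy,xx=np.mgrid[:384,:512]
    M[n]=((abs(hsv[...,0]-112)<14)&(hsv[...,1]>110)&(np.hypot(xx-c[0],yy-c[1])<14)).astype(float)
def pts(v):
    p=np.array(box_pts([0,0,BY-v[4]],.012,.036,.038,z0=.046))
    return p@Ro.from_rotvec([v[2],v[3],0]).as_matrix().T+[k[0]+v[0]*.01,k[1]+v[1]*.01,.033]
cost=lambda v,fs=("top","scene"):sum(np.abs(render(F[n],pts(v))-M[n]).sum() for n in fs)
for a in(1.2,1.3,1.4,1.5): print(a,round(cost([0,0,0,0,a]),1),{n:round(cost([0,0,0,0,a],(n,)),1) for n in F})
for n in F:
    R=render(F[n],pts([0,0,0,0,1.4])); yy,xx=np.mgrid[:384,:512]
    print(n,"obs",[np.round((M[n]*q).sum()/M[n].sum(),2) for q in(xx,yy)],M[n].sum(),"mod",[np.round((R*q).sum()/R.sum(),2) for q in(xx,yy)],R.sum().round(1))
S=np.vstack([np.zeros(5),np.diag([.4,.4,.1,.1,.15])])+[0,0,0,0,1.35]
r=minimize(cost,S[0],method="Nelder-Mead",options=dict(initial_simplex=S,maxiter=250)); print("fit (cm,cm,tilt x,tilt y,barrel)",np.round(r.x,3),round(r.fun,1))
for tx in(-.15,-.1,-.05,0,.05,.1,.15): print("tiltx",tx,round(cost([0,0,tx,0,1.4]),1),"tilty",round(cost([0,0,0,tx,1.4]),1))
```

```text
1.2 72.1 {'top': np.float64(21.6), 'scene': np.float64(50.5)}
1.3 67.5 {'top': np.float64(18.1), 'scene': np.float64(49.4)}
1.4 65.1 {'top': np.float64(15.4), 'scene': np.float64(49.7)}
1.5 62.2 {'top': np.float64(13.9), 'scene': np.float64(48.3)}
top obs [np.float64(321.42), np.float64(204.33)] 57.0 mod [np.float64(321.04), np.float64(204.55)] 66.5
scene obs [np.float64(176.56), np.float64(163.87)] 75.0 mod [np.float64(177.9), np.float64(163.69)] 99.1
fit (cm,cm,tilt x,tilt y,barrel) [ 0.753 -0.467 -0.04  -0.096  1.47 ] 37.7
tiltx -0.15 206.6 tilty 123.4
tiltx -0.1 158.9 tilty 98.9
tiltx -0.05 108.8 tilty 80.6
tiltx 0 65.1 tilty 65.1
tiltx 0.05 51.8 tilty 57.3
tiltx 0.1 73.8 tilty 60.0
tiltx 0.15 114.4 tilty 71.2
```

The upright model fits best with only a small apparent tilt, within the camera bias. I'll tap the bow top gently to confirm it is seated, then hand in.

Run:
```python
from h import *
grab(40); movep(B(.0012,.0018,.16),down(BY)); move_l(B(.0012,.0018,.128),.12)
print(move_l(B(.0012,.0018,.113),.02,until_force=7)); st("tap")
move_l(B(.0012,.0018,.2),.12); movep([.45,0,.30],down(BY)); sleep(.5); st("away")
g=get_state()
f=grab_frame("top"); print(sign_off())
```

```text
True
tap 32.62 [0.0015 0.0016 0.117 ] w [ 0.51   -0.2421  0.117 ] F [-1.3  1.5  7. ] gap -0.0 gf 3.3 q6 0.99
away 35.02 [-0.0565  0.2439  0.2998] w [ 4.501e-01 -2.000e-04  2.998e-01] F [ 0.4 -0.  -0.4] gap -0.002 gf 0.0 q6 1.4
the job is handed in; nothing more can be done
None
```

I handed the job in at about 35 s: the shutter is clear, the medium key is fully home (a tap put its bow top at 117 mm, as it should be), and I turned it until the torque rose at the end stop, then released it; sign-off returned no verdict.

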